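# Hook the fuse bay's cover in and swing it shut

### The arm

A 6-joint arm with a two-finger parallel gripper is mounted at the origin on the work surface. World frame = base frame: x ahead of the robot, y to its left, z up, the work surface at z = 0. Lengths are in m, angles in rad, forces in N, time in s.
With the tool pointing down it reaches from about 0.375 to 0.9 m from the base axis. Payload 3.1 kg.
Tool frame: the origin (TCP) lies on the centre line of the jaws, within the pads' length; the fingertips stand 17 mm ahead of it and the grasp point (between the pads) lies 2 mm behind it; y points along the fingers, z is the direction in which the jaws open and shut, and the axes are right-handed (so a half turn about y gives the same grasp; the last joint's range is limited). The gripper opens to 85 mm and grips with 20 to 120 N. Pads are 22 mm wide; open, the fingers measure 114 mm over their backs; the gripper's body (76 mm by 85 mm) begins 54 mm behind the grasp point. The pads swing forward as they close: fully open they stand 13 mm farther back than shut.
Start: joints at [-1.423, 0.527, 1.433, -0, 1.181, -0.178], TCP at [0.2, -0.592, 0.248] pointing down, gripper open.
Joint ranges: [-3.08, 3.08], [-0.75, 2.2], [0.22, 2.44], [-1.43, 4.57], [0, 2.65], [-2.85, 2.85]. Speed limits (rad/s): [2.79, 2.79, 3.14, 3.14, 3.14, 3.14].

### API

Orientations are given as a unit quaternion [x, y, z, w].
In Python, from station import manip gives the robot as it stands.
- The arm moves only by the shell command python3 -m handwheel 'ROWS' [FORCE]. ROWS is JSON, one flat list of numbers, 7 for each row, row after row: the shift along the tool's x, y, z in cm, then the turn, a rotation vector about the tool's x, y, z in rad, then the finger opening in cm, from 0 to 8.54. A call has 1 to 10 rows; each row is the pose to reach, as a shift and turn from the pose commanded when the call began, along the tool's axes at that moment; what a row does not reach only later rows make up. A row lasts 1/12 s, in which the tool goes at most 41.7 mm and 7.16 degrees, less where a joint would pass 70% of its speed; a pose out of reach is approached as far as the arm can. A call with a gripper value outside its range is refused whole. The fingers move at their own pace and stop on an object; FORCE is the grip in N (left out, the last holds). Time passes only in rows, so rows that repeat a pose let the fingers close. It gives the time, the measured TCP pose, the force and the opening at its end, in the units of the state.
- manip.sense(): the state, without advancing time (a new reading comes with each control period).
- manip.snapshot(name): name is "scene" or "side" or "wrist"; returns a dict with "frame" (480x640x3 uint8, red, green, blue), "depth" (480x640 float32, m along the optical axis (not along the pixel's ray), 0 where there is no reading), "camera_matrix" (3x3 intrinsics, pixels), "rvec" (rotation vector, rad) and "tvec" (3), from world to camera coordinates, as OpenCV has them. Camera axes: x right, y down, z forward; pixel columns grow to the right and rows downward; lengths in m; the calibration is good to about 2 mm. A picture is of the moment at which its call begins.
- manip.sign_off(): hands the job in, once; it reports no verdict.
The state is a dict: "t": time; "q": joint angles; "qd": joint speeds; "tau": joint torques, N m; "tcp_pos": TCP position; "tool_rot": TCP orientation; "force": force on the tool from outside, world axes, zero at the start; "ft_torque": the same for the moment, N m; "finger_gap": opening from 0.0 (shut) to 1.0 (fully open).
Only numpy, scipy, OpenCV 4.12 (cv2) and the standard library are available. Lean on these libraries where they do the work, as an engineer would, in place of code of your own. Each camera call takes 0.05 s, during which the arm holds its last target.

### The job

The loose cover of the fuse bay lies with its grip rib out of reach under the low riser: draw it out by its exposed tongue end, lay it flat on the shelf clear of the riser and let go. Then take it again by the rib, hook its tongue in at a tilt under the steel lip of the open fuse bay and swing it down until it lies flush in the frame, and let go. Leave the other small things on the shelf where they are.

Things in the scene. Friction and masses are not known exactly. Their poses are not given: they have to be found in the camera images.
- cover: Loose aluminium cover, about 0.2 kg: a plate 130 (x) x 64 (y) x 7 mm thick with a tongue at its -x end and a black grip rib across its top. Origin at the centre of its underside, z up out of its top face. At the start it lies flat, rib up, with the rib under the riser and the tongue end sticking out of the riser's -x side.
- cover_tongue (a point): Middle of the tongue's tip, on the underside: (-83, 0, 0) mm in the cover's frame. The tongue is 44 mm wide, 4 mm thick, level with the plate's underside, and sticks out 18 mm beyond the plate's end.
- cover_end (a point): Middle of the edge opposite the tongue, on the underside: (65, 0, 0) mm in the cover's frame.
- cover_rib (a point): Middle of the top of the grip rib: (20, 0, 35) mm in the cover's frame. The rib stands 28 mm above the plate's top, 14 mm thick (x), 40 mm long (y).
- cover_side (a point): Middle of the plate's exposed part, on the underside: (-45, 0, 0) mm in the cover's frame. Here the plate can be pinched across its 64 mm width and slid out along its own -x.
- fusebay: Fixed grey open-topped frame with fuses inside. Origin on the shelf under the centre of the well; outside x -98 to 80, y +-48, height 48 mm; steel lip across the -x end. Inner faces: y = +-36, and x = 68 opposite the lip, flaring out 4 mm over the top 5 mm. Seated, the cover lies parallel, tongue to -x, its origin at (0, 0, 40) mm (play +-3 in x, +-4 in y), its top about level with the walls.
- bay_lip (a point): Middle of the lip's free edge, on its underside: (-70, 0, 51) mm in the bay's frame. The lip is 5 mm thick (top at 56) and the slot under it is 11 mm high and 16 mm deep (end wall at x = -86). The cover cannot be lowered in flat; at a tilt of 10 to 20 degrees, tongue end down, the tongue slides under the lip. Steeper jams.
- bay_ledge (a point): Point on the ledge in front of the lip: (-62, 0, 40) mm in the bay's frame. The ledge's top, at 40 mm, runs from x = -86 to -56; a second ledge at the same height at the other end runs from x = 55 to 68. The cover's underside rests on both.
- riser: Fixed dark steel bridge, 110 (x) x 180 (y) mm, open at its -x and +x sides, side plates 5 mm thick at y = +-87; underside of the top at 42 mm, top at 46 mm (a paper pad and clip on it reach 55 mm). Origin on the shelf under its centre. It may stand left or right, the fuse bay on the other side.
- puller: Bystander, leave it alone. Blue fuse puller lying flat, about 118 x 22 mm, 10 mm tall; origin at its middle, on the underside, x along it.
- neon: Bystander, leave it alone. Clear glass tube with square metal end caps, lying, 138 mm long, 22 mm tall; origin under its middle, x along it.
- latch: Bystander, leave it alone. Chrome panel latch, 60 x 30 mm, 22 mm tall; origin under its middle.
- fuse_a: Bystander, leave it alone. Ceramic cartridge fuse with brass caps, lying, 64 mm long, 22 mm tall; origin under its middle.
- driver: Bystander, leave it alone. Screwdriver lying flat; x along it, handle to -x.
- jar: Bystander, leave it alone. Small jar with a steel cap, 50 mm across, 55 mm tall; origin under its middle.
There are look-alikes about, which are no part of the job. What is shaped like the fusebay but blue or purple is not meant.

How it is judged:
By the outcome, as a careful person would: the job done as asked, in the order asked, and still so for the second after the job is handed in, with the robot touching nothing.
It also fails if it takes over 56 s, if anything falls off the work surface, if the arm or the gripper's body presses on something with over 40 N, if the wrist force passes 120 N, or if a joint passes its speed limit or range.

## Working session

There is one attempt and no reset: what is moved stays moved. The work goes in short steps, Python scripts to look and compute and a shell command to move; the robot and the scene stay as the last step left them, time stands still between calls to the robot, and variables do not carry over. Pictures are saved under pics/ and viewed, and the job is handed in when it is done.

```bash
ls; mkdir -p pics
cat > h.py <<'E'
import numpy as np, cv2
from station import manip
def snap(n,f=None):
    s=manip.snapshot(n)
    if f: cv2.imwrite('pics/'+f,s['frame'][:,:,::-1])
    np.savez('last_%s.npz'%n,**{k:np.asarray(v) for k,v in s.items()})
    return s
def load(n): return dict(np.load('last_%s.npz'%n))
def cam(s):
    R=cv2.Rodrigues(np.asarray(s['rvec'],float))[0]; t=np.asarray(s['tvec'],float).ravel()
    return np.asarray(s['camera_matrix'],float),R,t
def ray(s,u,v):
    K,R,t=cam(s); d=R.T@np.linalg.inv(K)@np.array([u,v,1.]); return -R.T@t,d
def onz(s,u,v,z):
    c,d=ray(s,u,v); return c+d*(z-c[2])/d[2]
def proj(s,p):
    K,R,t=cam(s); q=K@(R@np.asarray(p,float)+t); return q[:2]/q[2]
def dpt(s,u,v):
    K,R,t=cam(s); z=s['depth'][int(round(v)),int(round(u))]
    return R.T@(np.linalg.inv(K)@np.array([u,v,1.])*z-t)
def tri(obs):
    A=np.zeros((3,3));b=np.zeros(3)
    for s,u,v in obs:
        c,d=ray(s,u,v); d/=np.linalg.norm(d); M=np.eye(3)-np.outer(d,d); A+=M;b+=M@c
    return np.linalg.solve(A,b)
E
python3 - <<'E'
from h import *
for n in ['scene','side','wrist']:
    s=snap(n,n+'0.png'); c,d=ray(s,320,240); print(n,c.round(3),(d/np.linalg.norm(d)).round(3),s['camera_matrix'][0][0])
st=manip.sense(); print(st)
E
```

```text
pics
scene [ 1.319 -0.205  0.668] [-0.784  0.245 -0.57 ] 440.6733096330549
side [0.123 1.088 0.72 ] [ 0.281 -0.819 -0.501] 500.4795857247636
wrist [ 0.263 -0.57   0.373] [-0.257 -0.096 -0.961] 420.20301006193307
{'t': 0.15, 'q': array([-1.42352388e+00,  5.28251307e-01,  1.43362647e+00,  1.10590930e-05,
        1.18142408e+00, -1.78520566e-01]), 'qd': array([ 0.00015361, -0.00326129, -0.00436959, -0.0009606 ,  0.00031469,
       -0.00158524]), 'tau': array([ 6.68056728e-04, -4.42742908e+01, -1.78276116e+01, -2.37922013e-04,
        5.61374167e-03, -1.55543239e-05]), 'tcp_pos': array([ 0.19997631, -0.59157913,  0.24755334]), 'tool_rot': array([-0.11466192,  0.69835002, -0.6971417 ,  0.11468803]), 'force': array([ 0.37964263,  0.041816  , -0.2504758 ]), 'ft_torque': array([-0.0228232 , -0.02774104, -0.051157  ]), 'finger_gap': 1.000476992072312}
```

View pics/scene0.png

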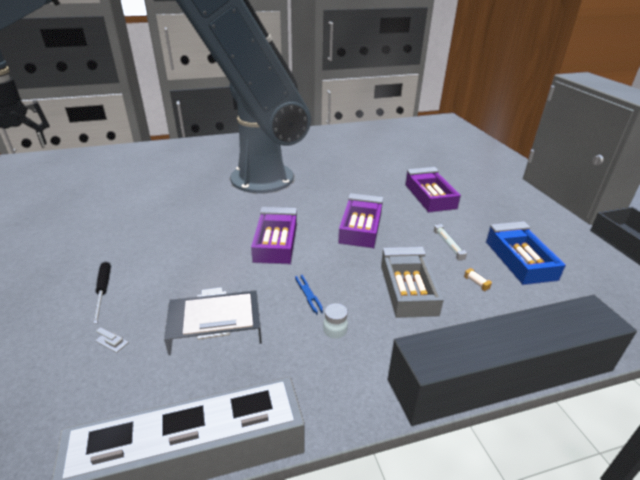

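View pics/side0.png

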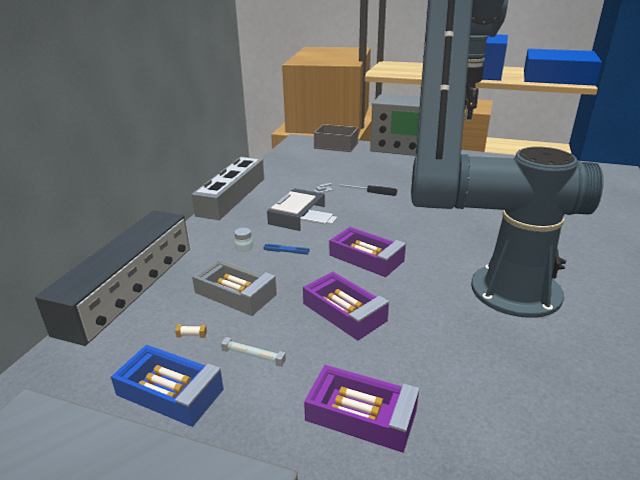

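View pics/wrist0.png

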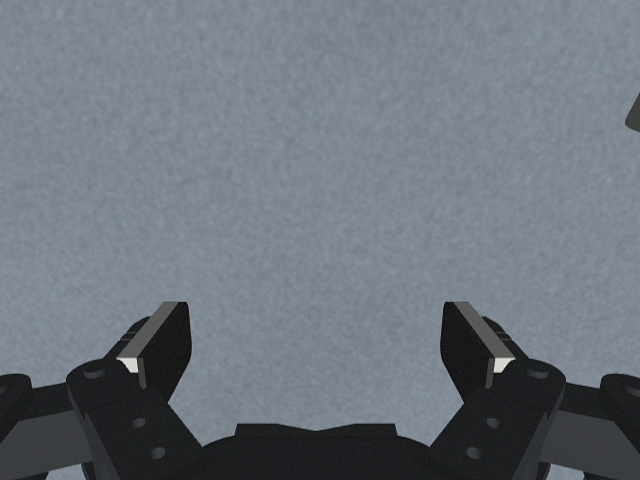

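Run:
```python
from h import *
a=load('scene')['frame'];b=load('side')['frame']
def cr(f,x0,y0,w,h,k): return cv2.resize(f[y0:y0+h,x0:x0+w],None,fx=k,fy=k,interpolation=cv2.INTER_CUBIC)
A=np.hstack([cr(a,150,275,130,90,3),cr(a,360,235,130,90,3)])
B=np.hstack([cr(b,250,175,130,90,3),cr(b,175,240,130,90,3)])
cv2.imwrite('pics/crop0.png',np.vstack([A,B])[:,:,::-1])
S=load('scene');D=load('side')
for n,s,pts in [('scene',S,[(212,292),(411,283),(404,254),(165,330),(215,310)]),('side',D,[(320,215),(235,285),(258,292),(300,203),(330,219)])]:
    for p in pts: print(n,p,dpt(s,*p).round(3))
```

```text
scene (212, 292) [ 0.537 -0.213  0.003]
scene (411, 283) [0.655 0.218 0.029]
scene (404, 254) [0.582 0.232 0.054]
scene (165, 330) [ 0.673 -0.309  0.046]
scene (215, 310) [ 0.648 -0.212  0.05 ]
side (320, 215) [ 0.572 -0.224  0.008]
side (235, 285) [0.636 0.225 0.031]
side (258, 292) [0.558 0.259 0.051]
side (300, 203) [ 0.627 -0.196  0.054]
side (330, 219) [ 0.536 -0.213  0.005]
```

View pics/crop0.png

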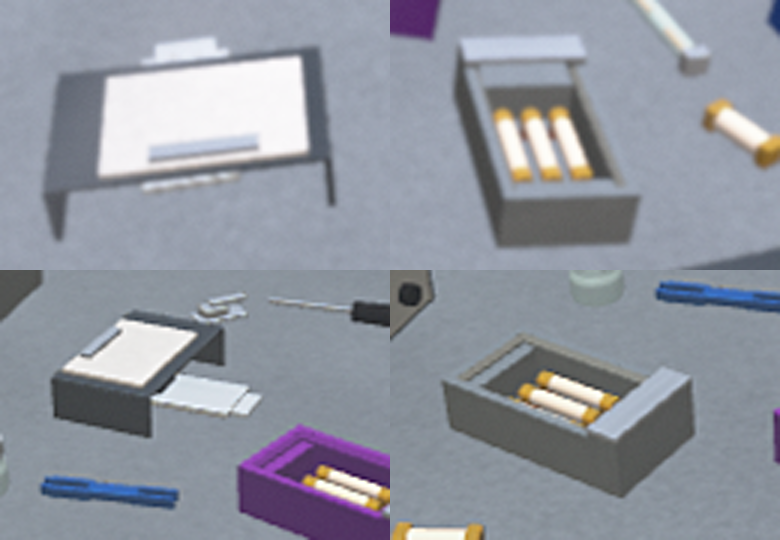

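```bash
cat >> h.py <<'E'
from scipy.spatial.transform import Rotation as Rn
def pose():
    st=manip.sense(); return st['tcp_pos'],Rn.from_quat(st['tool_rot']).as_matrix(),st
def delta(p,R):
    """shift (cm) and rotvec from the present pose to target"""
    p0,R0,st=pose(); return (R0.T@(np.asarray(p)-p0)*100).round(2), Rn.from_matrix(R0.T@R).as_rotvec().round(3)
def down(yaw):  # tool y down, tool z (jaws) at yaw from world x axis
    z=np.array([np.cos(yaw),np.sin(yaw),0]);y=np.array([0,0,-1.]);return np.column_stack([np.cross(y,z),y,z])
E
python3 - <<'E'
from h import *
p,R,st=pose(); print(p,R.round(3))
s=load('wrist'); c,_=ray(s,320,240); K,Rc,t=cam(s); print('cam in tool',(R.T@(c-p)).round(3)); print((R.T@Rc.T).round(3))
for y in (np.pi/2,-np.pi/2):
  print(delta([0.42,-.215,.25],down(y)))
# rough cover/pts
S=load('scene');D=load('side')
# tongue corners: scene crop (155,43),(213,39) /3 ; 
for (u,v) in [(155/3+150,43/3+275),(213/3+150,39/3+275)]: print('tongue scene',onz(S,u,v,.004).round(4))
for (u,v) in [(261,130),(234,144)]: print('tongue side',onz(D,u/3+250,v/3+175,.004).round(4))
E
```

```text
[ 0.19997631 -0.59157913  0.24755334] [[-0.947 -0.     0.32 ]
 [-0.32   0.002 -0.947]
 [-0.    -1.    -0.002]]
cam in tool [-0.066 -0.125 -0.001]
[[-0.     0.964  0.266]
 [ 0.    -0.266  0.964]
 [ 1.     0.    -0.   ]]
(array([-32.9 ,  -0.19, -28.64]), array([-0.000e+00, -2.816e+00, -2.000e-03]))
(array([-32.9 ,  -0.19, -28.64]), array([ 0.002,  0.326, -0.   ]))
tongue scene [ 0.5219 -0.2349  0.004 ]
tongue scene [ 0.5291 -0.1923  0.004 ]
tongue side [ 0.5174 -0.2254  0.004 ]
tongue side [ 0.5346 -0.1882  0.004 ]
```

```bash
python3 -m handwheel '[-20,0,-13,0,0.2,0,8.5, -40.5,0,-26,0,0.33,0,8.5, -40.5,0,-26,0,0.33,0,8.5, -40.5,0,-26,0,0.33,0,8.5, -40.5,0,-26,0,0.33,0,8.5, -40.5,0,-26,0,0.33,0,8.5, -40.5,0,-26,0,0.33,0,8.5, -40.5,0,-26,0,0.33,0,8.5, -40.5,0,-26,0,0.33,0,8.5, -40.5,0,-26,0,0.33,0,8.5]' 40
python3 - <<'E'
from h import *
print(delta([0.5,-.215,.25],down(-np.pi/2)))
E
```

```text
t: 0.98
tcp_pos: [0.461, -0.2647, 0.2482]
tool_rot: [0.001, 0.707, -0.707, -0.002]
force: [0.7, 0.2, -0.0]
finger_gap: 0.997
(array([-3.88, -0.18, -4.99]), array([ 0.   , -0.004,  0.   ]))
```

```bash
python3 -m handwheel '[-2,0,-3,0,0,0,8.5, -2,0,-3,0,0,0,8.5, -2,0,-3,0,0,0,8.5, -2,0,-3,0,0,0,8.5]'
python3 - <<'E'
from h import *
s=snap('wrist','wrist1.png');print(delta([0.5,-.215,.25],down(-np.pi/2)))
E
```

```text
t: 1.32
tcp_pos: [0.4801, -0.2367, 0.2481]
tool_rot: [-0.001, -0.707, 0.707, 0.001]
force: [-0.1, -0.7, 0.2]
finger_gap: 0.994
(array([-2.  , -0.19, -2.24]), array([-0.   , -0.005,  0.001]))
```

View pics/wrist1.png

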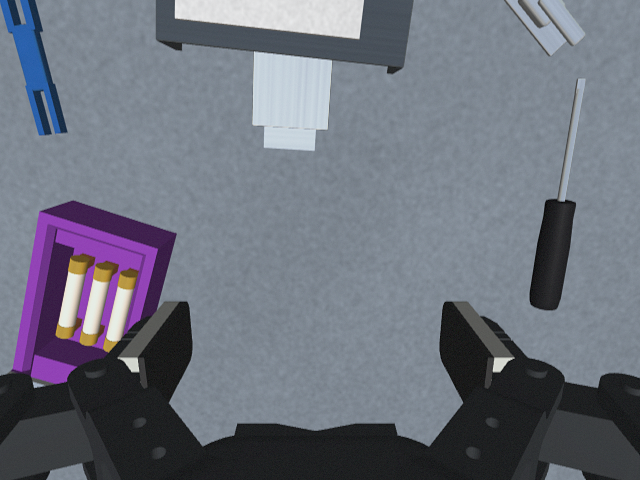

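Run:
```python
from h import *
s=load('wrist');f=s['frame'].astype(int)
m=((f.min(2)>165)).astype(np.uint8); m[:48]=0;m[200:]=0;m[:,:200]=0;m[:,400:]=0
for r in (60,80,100,115,122,126,130,135,140,145,149): 
    x=np.nonzero(m[r])[0]; print(r,x.min() if len(x) else 0,x.max() if len(x) else 0, end=' | ')
    if len(x):
        z=.007 if r<128 else .004
        print(onz(s,x.min()-.5,r,z).round(4)[:2],onz(s,x.max()+.5,r,z).round(4)[:2])
for c in (275,290,305): 
    y=np.nonzero(m[:,c])[0]; print(c,y.max(), onz(s,c,y.max()+.5,.002).round(4))
for p in [(290,80),(300,110),(290,140),(160,40),(395,60)]: print(dpt(s,*p).round(4))
cv2.imwrite('pics/crop1.png',cv2.resize(s['frame'][30:170,220:360],None,fx=4,fy=4)[:,:,::-1])
```

```text
60 254 329 | [ 0.5933 -0.1863] [ 0.5931 -0.2479]
80 253 330 | [ 0.5781 -0.1848] [ 0.5779 -0.2488]
100 253 329 | [ 0.5624 -0.1842] [ 0.5623 -0.2481]
115 253 328 | [ 0.5505 -0.1836] [ 0.5503 -0.2473]
122 252 327 | [ 0.5448 -0.1826] [ 0.5446 -0.2465]
126 264 327 | [ 0.5415 -0.1925] [ 0.5414 -0.2465]
130 264 315 | [ 0.5382 -0.1921] [ 0.5381 -0.2364]
135 264 315 | [ 0.5341 -0.1919] [ 0.5339 -0.2364]
140 264 314 | [ 0.5299 -0.1918] [ 0.5298 -0.2355]
145 264 314 | [ 0.5257 -0.1916] [ 0.5256 -0.2355]
149 292 314 | [ 0.5223 -0.2156] [ 0.5222 -0.2355]
275 147 [ 0.5234 -0.2013  0.002 ]
290 148 [ 0.5226 -0.2142  0.002 ]
305 149 [ 0.5217 -0.2272  0.002 ]
[ 0.5778 -0.2157  0.0087]
[ 0.5544 -0.2235  0.0076]
[ 0.5298 -0.2144  0.0032]
[ 0.6018 -0.1253  0.0459]
[ 0.5881 -0.2943  0.045 ]
```

View pics/crop1.png

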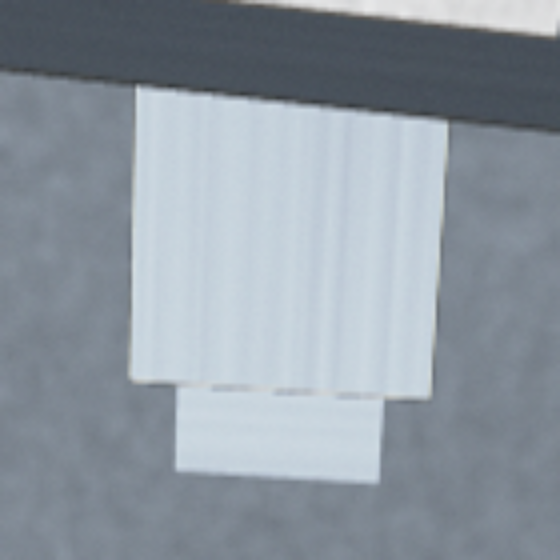

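```bash
cp last_wrist.npz w1.npz
python3 - <<'E'
from h import *
print(delta([0.560,-.2167,.10],down(-np.pi/2-.066)))
E
```

```text
(array([-8.01, 14.81, -2.11]), array([-0.   ,  0.061,  0.001]))
```

```bash
python3 -m handwheel '[-4,6,-1,0,0.03,0,8.5, -8,12,-2.1,0,0.061,0,8.5, -8,14.8,-2.1,0,0.061,0,8.5, -8,14.8,-2.1,0,0.061,0,8.5, -8,14.8,-2.1,0,0.061,0,8.5, -8,14.8,-2.1,0,0.061,0,8.5, -8,14.8,-2.1,0,0.061,0,8.5]'
python3 - <<'E'
from h import *
s=snap('wrist','wrist2.png');print(delta([0.560,-.2167,.020],down(-np.pi/2-.066)))
E
```

```text
t: 1.95
tcp_pos: [0.5599, -0.2175, 0.1011]
tool_rot: [-0.024, -0.707, 0.707, 0.024]
force: [0.1, 0.1, 0.7]
finger_gap: 0.994
(array([ 0.08,  8.25, -0.12]), array([-0.002, -0.001, -0.003]))
```

View pics/wrist2.png

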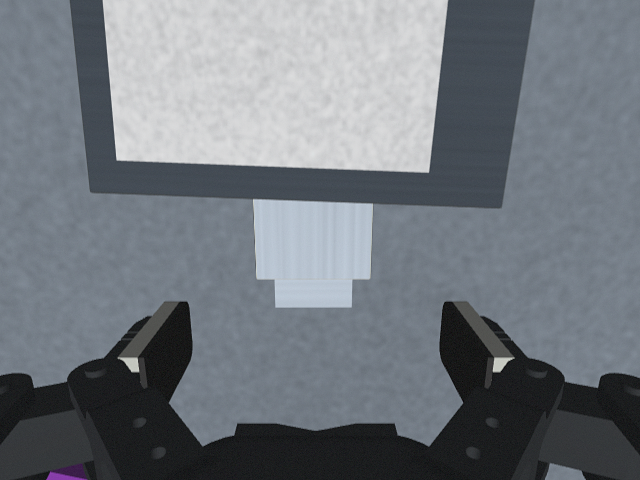

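Run:
```python
from h import *
a=dict(np.load('w1.npz'));b=load('wrist')
for p,q in [((253,125),(256.5,279)),((328,129.5),(371,279.5)),((264,148),(275,307.5)),((315.3,150.7),(352,307.5))]:
    print(tri([(a,*p),(b,*q)]).round(4), onz(b,*q,.004).round(4))
```

```text
[ 0.5424 -0.1831  0.0053] [ 0.5419 -0.1825  0.004 ]
[ 0.5385 -0.2468  0.0068] [ 0.5373 -0.247   0.004 ]
[ 0.5231 -0.1915  0.0024] [ 0.5238 -0.1914  0.004 ]
[ 0.5207 -0.2359  0.0035] [ 0.5209 -0.2356  0.004 ]
```

```bash
python3 -m handwheel '[0,3.5,-0.1,0,0,0,8.5, 0,6,-0.1,0,0,0,8.5, 0,7.5,-0.1,0,0,0,8.5, 0,8.2,-0.1,0,0,0,8.5, 0,8.2,-0.1,0,0,0,8.5, 0,8.2,-0.1,0,0,0,8.5]'
python3 - <<'E'
from h import *
print(manip.sense()['force'])
snap('side','side1.png');s=snap('wrist','wrist3.png')
b=load('side')['frame'];cv2.imwrite('pics/side1c.png',cv2.resize(b[150:260,240:400],None,fx=4,fy=4)[:,:,::-1])
E
```

```text
t: 2.5
tcp_pos: [0.5613, -0.2162, 0.0207]
tool_rot: [-0.024, -0.706, 0.707, 0.022]
force: [-0.3, -0.1, 0.5]
finger_gap: 0.995
[-0.33915982 -0.14426261  0.51545354]
```

View pics/side1c.png

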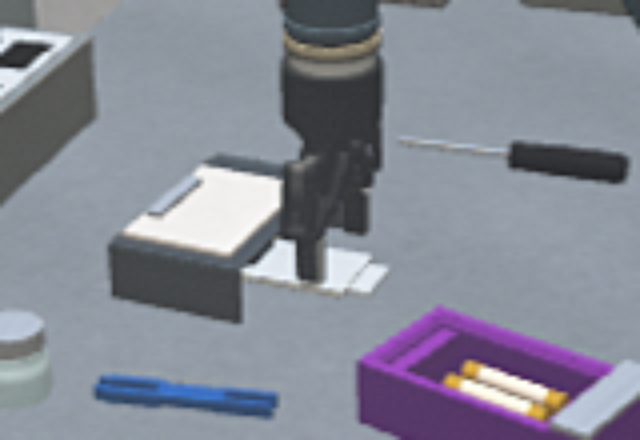

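View pics/wrist3.png

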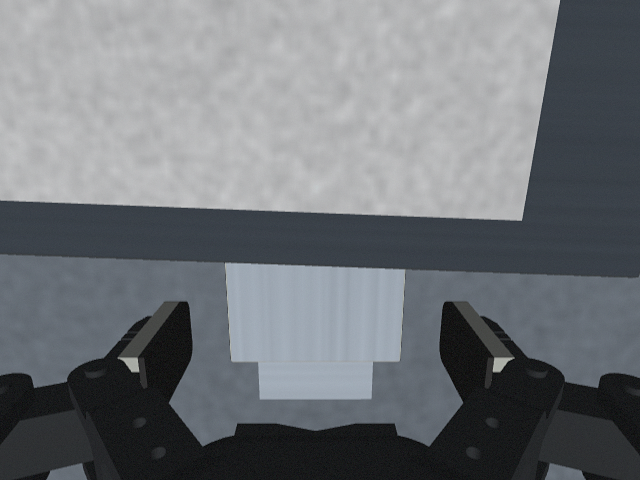

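Run:
```python
from h import *
s=load('wrist');p,R,_=pose()
for q in [(186,305),(184,312),(180,330),(170,303),(165,304),(150,320),(470,304),(447,306)]: print(q,((R.T@(dpt(s,*q)-p))*1000).round(1))
```

```text
(186, 305) [ -7.4   2.4 -43. ]
(184, 312) [ -6.5  -1.1 -42.6]
(180, 330) [ -2.9  -6.5 -42.6]
(170, 303) [ -9.9  -1.6 -46.7]
(165, 304) [ -9.4  -1.3 -48.4]
(150, 320) [ -9.1 -11.9 -49.2]
(470, 304) [ 0.7 20.8 58.1]
(447, 306) [-8.   0.3 42.5]
```

```bash
python3 -m handwheel '[0,0.7,0,0,0,0,8.5, 0,0.7,0,0,0,0,7.2, 0,0.7,0,0,0,0,6.8, 0,0.7,0,0,0,0,6.6, 0,0.7,0,0,0,0,6.4, 0,0.7,0,0,0,0,6, 0,0.7,0,0,0,0,5.5, 0,0.7,0,0,0,0,5.5]' 40
python3 - <<'E'
from h import *
s=snap('wrist','wrist4.png'); st=manip.sense();print(st['force'],st['finger_gap']*85,st['tcp_pos'])
E
```

```text
t: 3.27
tcp_pos: [0.5606, -0.2152, 0.0119]
tool_rot: [-0.023, -0.707, 0.707, 0.023]
force: [-1.0, -0.1, 5.7]
finger_gap: 0.731
[-0.64873981 -0.23780638  5.69001547] 62.47792820762147 [ 0.56059847 -0.21517264  0.01188406]
```

View pics/wrist4.png

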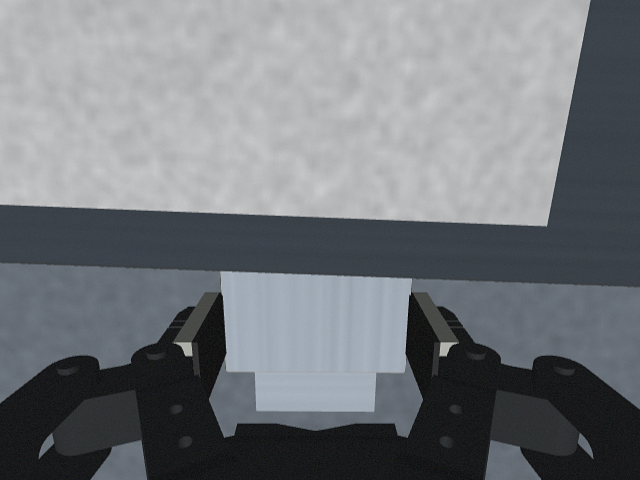

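Run:
```python
from h import *
a=dict(np.load('w1.npz'))
for p,z in [((176,235),.048),((160,300),.048),((150,350),.048),((532,300),.01),((558,200),.01)]: print(p,onz(a,*p,z).round(3))
```

```text
(176, 235) [ 0.458 -0.124  0.048]
(160, 300) [ 0.401 -0.106  0.048]
(150, 350) [ 0.354 -0.092  0.048]
(532, 300) [ 0.383 -0.439  0.01 ]
(558, 200) [ 0.478 -0.449  0.01 ]
```

```bash
python3 -m handwheel '[0.5,0,0,0,0,0,5.5, 2,0,0,0,0,0,5.5, 4,0,0,0,0,0,5.5, 6,0,0,0,0,0,5.5, 8,0,0,0,0,0,5.5, 10,0,0,0,0,0,5.5, 12,0,0,0,0,0,5.5, 13,0,0,0,0,0,5.5, 13,0,0,0,0,0,5.5, 13,0,0,0,0,0,5.5]' 40
python3 - <<'E'
from h import *
s=snap('wrist','wrist5.png'); st=manip.sense();print(st['force'],st['finger_gap']*85,st['tcp_pos'])
E
```

```text
t: 4.15
tcp_pos: [0.4288, -0.2063, 0.0118]
tool_rot: [0.022, 0.707, -0.706, -0.024]
force: [-5.8, -3.2, 10.3]
finger_gap: 0.735
[-5.54900606 -2.49339145  9.41406143] 61.893243506614944 [ 0.42888831 -0.2063073   0.01181457]
```

View pics/wrist5.png

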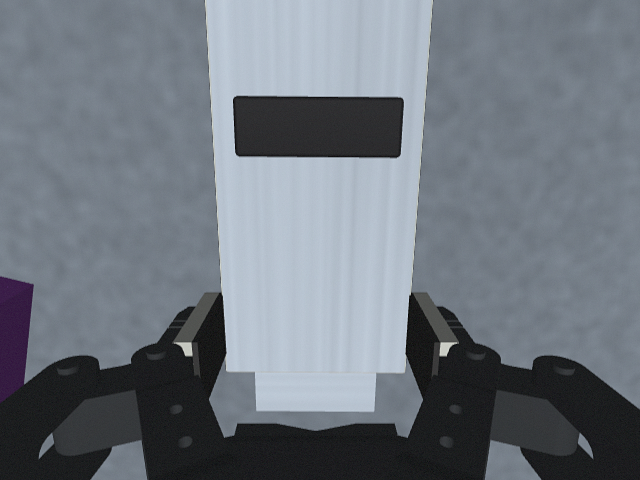

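```bash
python3 -m handwheel '[0,0,0,0,0,0,6.8, 0,0,0,0,0,0,8.0, 0,0,0,0,0,0,8.5, 0,-2,0,0,0,0,8.5, 0,-6,0,0,0,0,8.5, 0,-10,0,0,0,0,8.5, -4,-14,0,0,0,0,8.5, -4,-16,0,0,0,0,8.5, -4,-16,0,0,0,0,8.5, -4,-16,0,0,0,0,8.5]' 40
python3 - <<'E'
from h import *
s=snap('wrist','wrist6.png'); st=manip.sense();print(st['force'],st['q'].round(3),st['tcp_pos'],st['t'])
E
```

```text
t: 5.03
tcp_pos: [0.4721, -0.2095, 0.1729]
tool_rot: [-0.024, -0.706, 0.708, 0.021]
force: [-0.0, 0.4, 0.1]
finger_gap: 0.996
[-0.36921848  0.08552849  0.50048317] [-0.635  0.494  1.784 -0.     0.865  1.   ] [ 0.47033844 -0.20856257  0.17122274] 5.0833
```

View pics/wrist6.png

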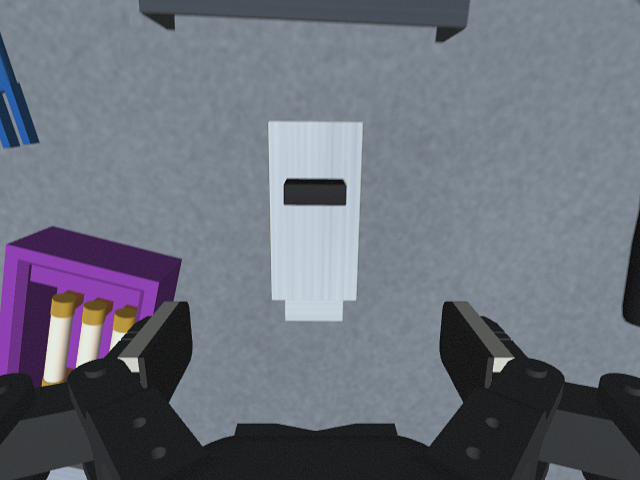

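```bash
cp last_wrist.npz w6.npz
python3 - <<'E'
from h import *
s=load('wrist');f=s['frame']
m=((f.astype(int).min(2)>165)).astype(np.uint8); m[:100]=0;m[330:]=0;m[:,:262]=0;m[:,:]=m; m[:,370:]=0
for r in (130,150,220,250,280,295,305,315):
    x=np.nonzero(m[r])[0]; z=.007 if r<301 else .004
    a,b=onz(s,x.min()-.5,r,z),onz(s,x.max()+.5,r,z);print(r,x.min(),x.max(),((a+b)/2).round(4))
for c in (290,300,310,320,330,338):
    y=np.nonzero(m[:,c])[0]; print(c,y.min(),y.max(),'end',onz(s,c,y.min()-.5,.007).round(4)[:2],'tip',onz(s,c,y.max()+.5,.002).round(4)[:2])
for q in [(315,195),(300,200),(330,200),(315,150),(315,270)]: print(q,dpt(s,*q).round(4))
cv2.imwrite('pics/crop6.png',cv2.resize(f[165:220,270:365],None,fx=8,fy=8,interpolation=cv2.INTER_CUBIC)[:,:,::-1])
E
```

```text
130 268 362 [ 0.5324 -0.213   0.007 ]
150 269 361 [ 0.5193 -0.2122  0.007 ]
220 270 358 [ 0.4706 -0.2084  0.007 ]
250 271 357 [ 0.4483 -0.2069  0.007 ]
280 271 356 [ 0.4252 -0.2051  0.007 ]
295 272 355 [ 0.4133 -0.2043  0.007 ]
305 285 342 [ 0.4038 -0.2037  0.004 ]
315 285 342 [ 0.3955 -0.2031  0.004 ]
290 122 320 end [ 0.539  -0.1967] tip [ 0.3911 -0.1846]
300 122 320 end [ 0.5386 -0.2034] tip [ 0.3906 -0.1923]
310 122 320 end [ 0.5382 -0.2101] tip [ 0.3901 -0.2   ]
320 122 320 end [ 0.5377 -0.2167] tip [ 0.3896 -0.2078]
330 122 320 end [ 0.5373 -0.2234] tip [ 0.3891 -0.2155]
338 122 320 end [ 0.537  -0.2287] tip [ 0.3887 -0.2216]
(315, 195) [ 0.4931 -0.2105  0.0347]
(300, 200) [ 0.4906 -0.2008  0.0353]
(330, 200) [ 0.4895 -0.2198  0.0359]
(315, 150) [ 0.5193 -0.2122  0.0069]
(315, 270) [ 0.4323 -0.2066  0.0053]
```

View pics/crop6.png

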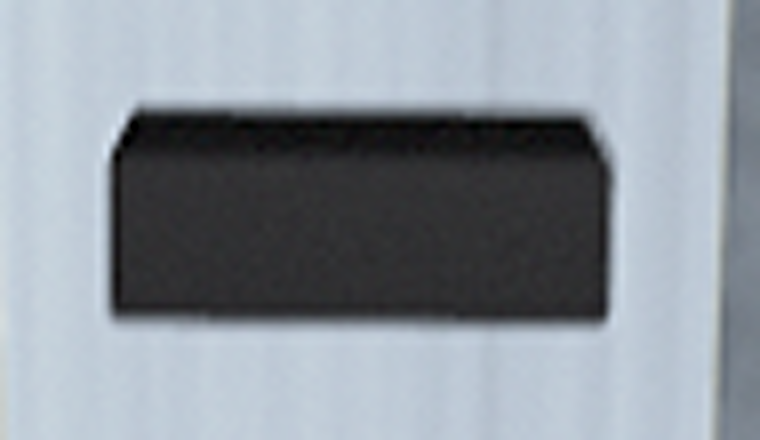

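```bash
python3 -m handwheel '[-12.5,-8,-38,0,-1.57,0,5, -12.5,-8,-38,0,-1.57,0,5, -12.5,-8,-38,0,-1.57,0,5, -12.5,-8,-38,0,-1.57,0,5, -12.5,-8,-38,0,-1.57,0,5, -12.5,-8,-38,0,-1.57,0,5, -12.5,-8,-38,0,-1.57,0,5, -12.5,-8,-38,0,-1.57,0,5, -12.5,-8,-38,0,-1.57,0,5, -12.5,-8,-38,0,-1.57,0,5]' 40
python3 - <<'E'
from h import *
print(delta([.62,.16,.25],down(0)))
E
```

```text
t: 5.92
tcp_pos: [0.6191, 0.1646, 0.2487]
tool_rot: [-0.398, 0.586, -0.584, 0.395]
force: [0.7, 0.1, 0.2]
finger_gap: 0.582
(array([ 0.39, -0.13,  0.26]), array([ 0.005, -0.379,  0.001]))
```

```bash
python3 -m handwheel '[0,0,0,0,-0.33,0,5, 0,0,0,0,-0.33,0,5, 0,0,0,0,-0.33,0,5, 0,0,0,0,-0.33,0,5]' 40
python3 - <<'E'
from h import *
s=snap('wrist','wrist7.png')
E
cp last_wrist.npz w7.npz
```

```text
t: 6.25
tcp_pos: [0.6182, 0.1619, 0.2479]
tool_rot: [-0.488, 0.515, -0.512, 0.484]
force: [0.3, -0.7, 0.3]
finger_gap: 0.583
```

View pics/wrist7.png

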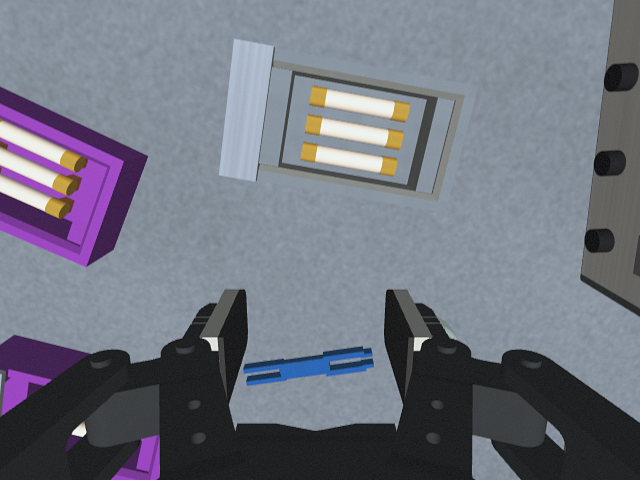

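Run:
```python
from h import *
s=dict(np.load('w7.npz'));f=s['frame'];D=load('side'); S=load('scene')
def P(q,z): return onz(s,*q,z)
L=[P(q,.056) for q in [(234,39),(274,45.5),(256.5,180.5),(219.5,175)]]
F=[P(q,.048) for q in [(464.5,96),(438,199.5)]]
for l in L+F: print(l.round(4))
for q in [(250,60),(240,110),(235,160),(450,150),(400,80),(440,120),(280,130),(275,150),(427,140)]: print(q,dpt(s,*q).round(4))
cv2.imwrite('pics/crop7a.png',cv2.resize(f[25:215,205:475],None,fx=2.9,fy=2.9,interpolation=cv2.INTER_CUBIC)[:,:,::-1])
d=np.load('last_side.npz')['frame'];cv2.imwrite('pics/crop7b.png',cv2.resize(d[250:325,185:285],None,fx=7,fy=7,interpolation=cv2.INTER_CUBIC)[:,:,::-1])
```

```text
[0.566  0.2867 0.056 ]
[0.5934 0.281  0.056 ]
[0.5726 0.188  0.056 ]
[0.5451 0.1936 0.056 ]
[0.7295 0.2406 0.048 ]
[0.7119 0.1645 0.048 ]
(250, 60) [0.5756 0.2727 0.0549]
(240, 110) [0.5655 0.2395 0.0567]
(235, 160) [0.5579 0.204  0.0556]
(450, 150) [0.7206 0.202  0.0464]
(400, 80) [0.6825 0.2543 0.047 ]
(440, 120) [0.7139 0.2244 0.0412]
(280, 130) [0.5917 0.2236 0.0397]
(275, 150) [0.5868 0.2088 0.0407]
(427, 140) [0.705  0.2099 0.0382]
```

View pics/crop7a.png

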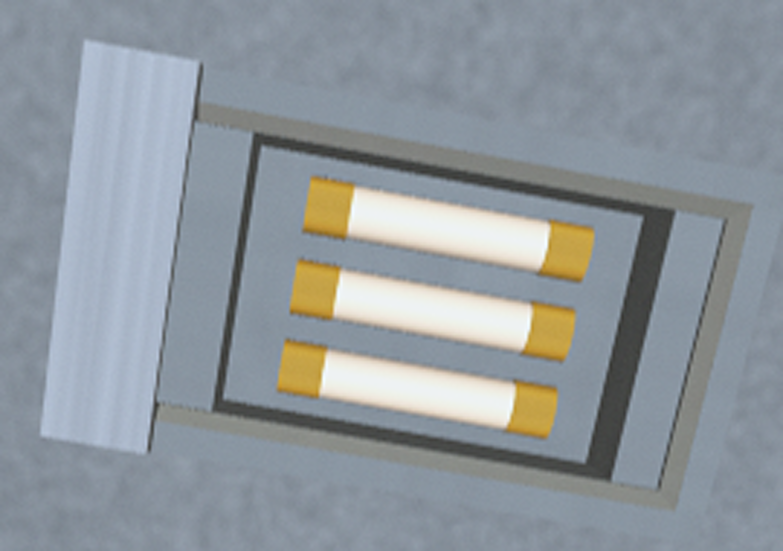

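View pics/crop7b.png

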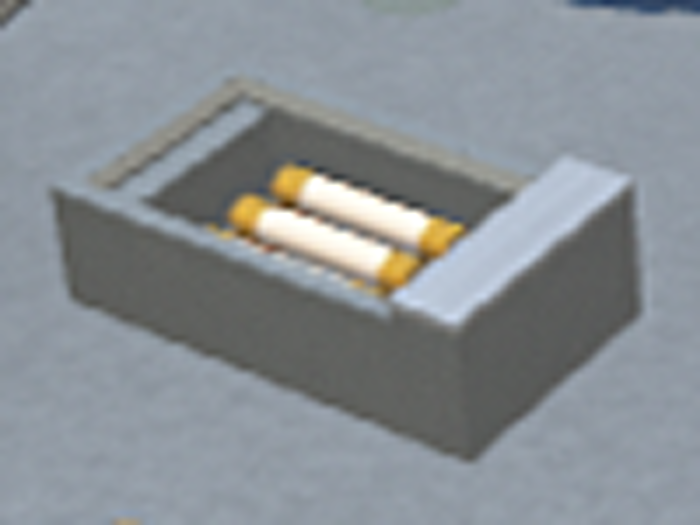

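Run:
```python
from h import *
s=dict(np.load('w7.npz'));D=load('side');S=load('scene')
px=[(234,39),(274,45.5),(256.5,180.5),(219.5,175),(464.5,96),(438,199.5)]
B=np.array([(-98,48,56),(-70,48,56),(-70,-48,56),(-98,-48,56),(72,40,48),(72,-40,48)])/1000
W=np.array([onz(s,*q,b[2]) for q,b in zip(px,B)])
a=B[:,:2]-B[:,:2].mean(0);w=W[:,:2]-W[:,:2].mean(0)
U,_,V=np.linalg.svd(a.T@w);R=(U@V).T; o=W[:,:2].mean(0)-R@B[:,:2].mean(0)
print('yaw',np.arctan2(R[1,0],R[0,0]),'o',o.round(4)); print(((W[:,:2]-(B[:,:2]@R.T+o))*1000).round(1))
# two-view heights: side px of lip corners, crop7b/7+(185,250)
sd=[((630,178),0),((572,157),1),((395,300),2),((455,325),3)]
for (u,v),i in sd:
    q=(u/7+185,v/7+250); print(i,'tri',tri([(s,*px[i]),(D,*q)]).round(4),'exp',np.r_[B[i,:2]@R.T+o,B[i,2]].round(4))
for p in [(-62,0,40),(60,0,40),(-62,30,40),(-62,-30,40)]:
    p=np.array(p)/1000; q=np.r_[R@p[:2]+o,p[2]]; print(q.round(4),proj(s,q).round(1),proj(S,q).round(1))
```

```text
yaw -0.22415379072738248 o [0.651  0.2186]
[[-0.1 -0.5]
 [ 0.   0. ]
 [ 0.6  0.6]
 [ 0.4 -0. ]
 [-0.6 -1. ]
 [-0.3  0.9]]
0 tri [0.5449 0.2651 0.0967] exp [0.5661 0.2872 0.056 ]
1 tri [0.5682 0.2597 0.0989] exp [0.5934 0.281  0.056 ]
2 tri [0.5942 0.2047 0.018 ] exp [0.572  0.1874 0.056 ]
3 tri [0.5662 0.2131 0.0227] exp [0.5447 0.1936 0.056 ]
[0.5905 0.2324 0.04  ] [277.5 118.3] [404.9 260.9]
[0.7095 0.2053 0.04  ] [433.2 145.9] [417.8 295.8]
[0.5972 0.2616 0.04  ] [283.3  77. ] [417.5 260.6]
[0.5838 0.2031 0.04  ] [271.9 157.5] [392.3 261.3]
```

Run:
```python
from h import *
s=dict(np.load('w7.npz'));D=load('side')
px=[(234,39),(274,45.5),(256.5,180.5),(219.5,175)]
for (u,v),i in [((630,178),3),((572,157),2),((395,300),1),((455,325),0)]:
    q=(u/7+185,v/7+250); print(i,'tri',tri([(s,*px[i]),(D,*q)]).round(4))
print(delta([.4927,-.21,.12],down(-.0727)), pose()[2]['tool_rot'])
```

```text
3 tri [0.5446 0.1932 0.0561]
2 tri [0.5706 0.1866 0.0546]
1 tri [0.5915 0.2801 0.0552]
0 tri [0.5655 0.2864 0.0558]
(array([ 37.82,  12.93, -10.33]), array([0.006, 0.015, 0.001])) [-0.48702179  0.51556557 -0.51290045  0.48366833]
```

```bash
python3 -m handwheel '[38,9,-10.3,0.006,0.015,0,5, 38,9,-10.3,0.006,0.015,0,5, 38,9,-10.3,0.006,0.015,0,5, 38,9,-10.3,0.006,0.015,0,5, 38,9,-10.3,0.006,0.015,0,5, 38,9,-10.3,0.006,0.015,0,5, 38,9,-10.3,0.006,0.015,0,5, 38,9,-10.3,0.006,0.015,0,5, 38,9,-10.3,0.006,0.015,0,5, 38,9,-10.3,0.006,0.015,0,5]' 40
python3 -m handwheel '[0,2.5,0,0,0,0,5, 0,2.5,0,0,0,0,5, 0,2.5,0,0,0,0,5, 0,2.5,0,0,0,0,5]' 40
python3 - <<'E'
from h import *
s=snap('wrist','wrist8.png');print(delta([.4927,-.21,.029],down(-.0727)))
E
```

```text
t: 7.13
tcp_pos: [0.4935, -0.2145, 0.1594]
tool_rot: [0.48, -0.518, 0.519, -0.482]
force: [0.5, -0.2, -0.1]
finger_gap: 0.583
t: 7.47
tcp_pos: [0.4958, -0.2109, 0.1361]
tool_rot: [0.48, -0.517, 0.518, -0.483]
force: [0.3, 0.4, 1.0]
finger_gap: 0.58
(array([-0.06, 10.77, -0.44]), array([-0.006,  0.002, -0.   ]))
```

View pics/wrist8.png

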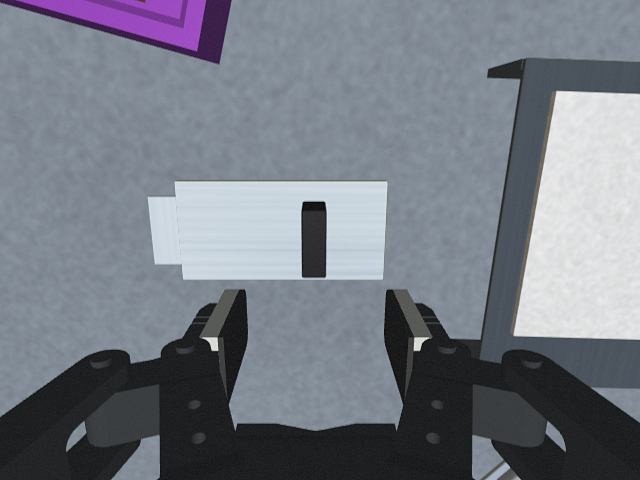

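Run:
```python
from h import *
a=dict(np.load('w6.npz'));b=load('wrist')
for p,q in [((345.9,204.7),(302.5,277.5)),((345.8,184.4),(326.5,277.5))]:
    print(tri([(a,*p),(b,*q)]).round(4), onz(b,*q,.035).round(4))
for q in [(303,210),(326,210)]: print(onz(b,*q,.035).round(4))
print(dpt(b,314,250).round(4))
```

```text
[ 0.4861 -0.2296  0.0353] [ 0.4863 -0.2295  0.035 ]
[ 0.4996 -0.2298  0.0376] [ 0.5001 -0.2306  0.035 ]
[ 0.4897 -0.1902  0.035 ]
[ 0.5023 -0.1911  0.035 ]
[ 0.4941 -0.2135  0.0353]
```

```bash
python3 -m handwheel '[0,4,-0.3,0,0,0,5, 0,7,-0.3,0,0,0,5, 0,9,-0.3,0,0,0,5, 0,10.5,-0.3,0,0,0,5, 0,10.7,-0.3,0,0,0,5, 0,10.7,-0.3,0,0,0,4, 0,10.7,-0.3,0,0,0,2.5, 0,10.7,-0.3,0,0,0,1, 0,10.7,-0.3,0,0,0,0.8, 0,10.7,-0.3,0,0,0,0.8]' 70
python3 -m handwheel '[0,0,0,0,0,0,0.8, 0,0,0,0,0,0,0.8]' 70
python3 - <<'E'
from h import *
s=snap('wrist','wrist9.png');st=manip.sense();print(st['force'],st['finger_gap']*85,st['tcp_pos'])
E
```

```text
t: 8.35
tcp_pos: [0.4949, -0.2119, 0.031]
tool_rot: [0.48, -0.515, 0.52, -0.484]
force: [0.4, 2.6, 7.5]
finger_gap: 0.145
t: 8.52
tcp_pos: [0.4949, -0.2119, 0.031]
tool_rot: [0.48, -0.515, 0.52, -0.484]
force: [1.3, 2.2, 7.1]
finger_gap: 0.149
[0.17673814 1.54636645 7.28527258] 12.134954949823975 [ 0.49495289 -0.21190722  0.03104539]
```

View pics/wrist9.png

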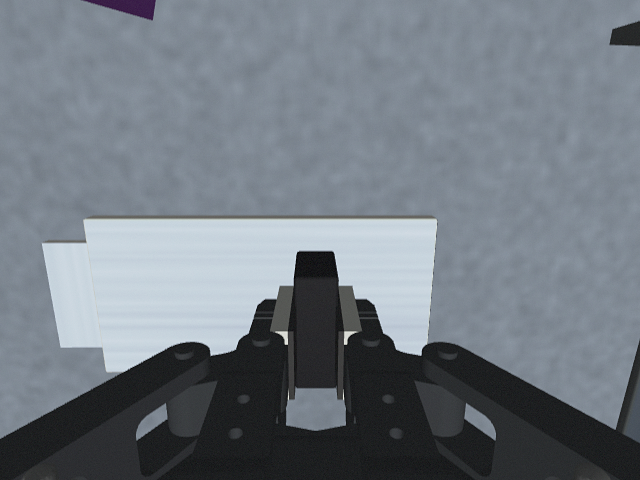

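```bash
python3 -m handwheel '[0,-1,0,0,0,0,0.8, 0,-3,0,0,0,0,0.8, 0,-7,0,0,0,0,0.8, 0,-11,0,0,0,0,0.8, 0,-14,0,0,0,0,0.8, 0,-15,0,0,0,0,0.8, 0,-15,0,0,0,0,0.8, 0,-15,0,0,0,0,0.8]' 70
python3 - <<'E'
from h import *
s=snap('wrist','wrist10.png');p,R,st=pose();print(st['force'],st['finger_gap']*85,st['tcp_pos'],st['q'].round(2))
for q in [(60,270),(75,320),(110,230),(110,340),(200,230),(400,230),(420,310),(316,260),(316,330)]: print(q,(R.T@(dpt(s,*q)-p)*1000).round(1))
E
```

```text
t: 9.23
tcp_pos: [0.4925, -0.2113, 0.1795]
tool_rot: [0.48, -0.516, 0.519, -0.483]
force: [0.1, 0.4, -2.4]
finger_gap: 0.148
[-0.18169454  0.71287111 -2.0099075 ] 12.550864506099476 [ 0.49185613 -0.21088389  0.17829213] [-0.62  0.5   1.73  0.    0.91 -0.55]
(60, 270) [-12.3  25.1 -98. ]
(75, 320) [  9.2  26.1 -96.1]
(110, 230) [-28.4  23.7 -76.2]
(110, 340) [ 15.9  22.3 -81.3]
(200, 230) [-28.7  22.6 -42.7]
(400, 230) [-28.3  23.9  30.7]
(420, 310) [ 3.9 23.7 40.2]
(316, 260) [-20.1  13.7  -0.4]
(316, 330) [-2.6 -4.5 -0.4]
```

View pics/wrist10.png

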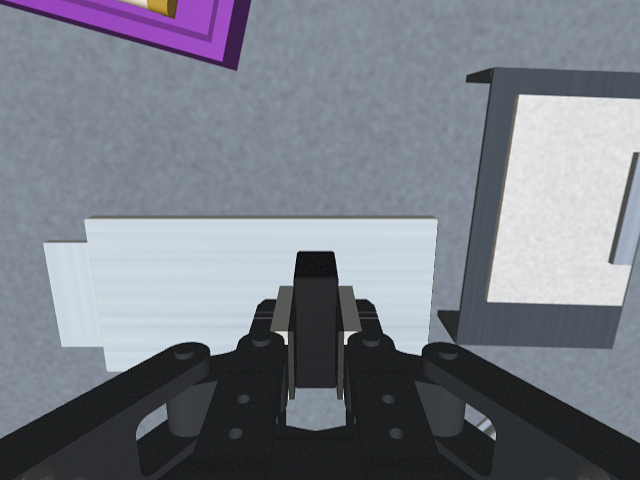

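```bash
cp last_wrist.npz w10.npz
python3 - <<'E'
from h import *
s=load('wrist');p,R,st=pose()
def ony(q,y):
    c,d=ray(s,*q); c=R.T@(c-p);d=R.T@d; return ((c+d*(y-c[1])/d[1])*1000).round(1)
for q,y in [((87,219),.0235),((437,218.5),.0235),((104.5,371),.0235),((430,335),.0235),((45,244),.0265),((62,347),.0265)]: print(q,ony(q,y))
print(manip.sense()['tool_rot'])
E
```

```text
(87, 219) [-32.6  23.5 -83.9]
(437, 218.5) [-32.7  23.5  44. ]
(104.5, 371) [ 30.6  23.5 -86. ]
(430, 335) [14.6 23.5 44.9]
(45, 244) [ -22.2   26.5 -102.8]
(62, 347) [  21.5   26.5 -103.4]
[ 0.48065049 -0.51680064  0.51812234 -0.48315778]
```

```bash
cat >> h.py <<'E'
BO=np.array([.651,.2186]);BY=-.224;OC=np.array([-.0008,.0305,-.0202])
def tgt(xt,zt,al,yt=0.,bo=None,by=None,oc=None):
    bo=BO if bo is None else bo; by=BY if by is None else by; oc=OC if oc is None else oc
    al=np.radians(al);Rb=Rn.from_euler('z',by).as_matrix();Rc=Rb@Rn.from_euler('y',-al).as_matrix()
    Rt=np.column_stack([-Rc[:,1],-Rc[:,2],Rc[:,0]])
    tip=np.r_[bo,0]+Rb@(np.array([xt,yt,zt])/1000)
    o=tip+Rc@np.array([.083,0,0])
    return o-Rt@oc,Rt
E
python3 - <<'E'
from h import *
for a in [(-60,90,13),(-62,60,13),(-62,42,13)]: t=tgt(*a);print(t[0].round(4),delta(*t))
E
```

```text
[0.6837 0.2103 0.1429] (array([-43.37,   3.65,  16.13]), array([ 0.223,  0.152, -0.019]))
[0.6817 0.2108 0.1129] (array([-43.4 ,   6.65,  15.92]), array([ 0.223,  0.152, -0.019]))
[0.6817 0.2108 0.0949] (array([-43.4 ,   8.45,  15.91]), array([ 0.223,  0.152, -0.019]))
```

```bash
python3 -m handwheel '[-3,0,1.1,0,0,0,0.8, -6.5,0,2.4,0.05,0.03,0,0.8, -10.5,0,3.9,0.1,0.07,-0.01,0.8, -14.5,0,5.4,0.15,0.1,-0.01,0.8, -18.5,0,6.9,0.2,0.13,-0.015,0.8, -22.5,0,8.4,0.22,0.15,-0.019,0.8, -26.5,0,9.9,0.223,0.152,-0.019,0.8, -30,0,11.2,0.223,0.152,-0.019,0.8, -33.5,0,12.5,0.223,0.152,-0.019,0.8, -36,0,13.4,0.223,0.152,-0.019,0.8]' 70
python3 - <<'E'
from h import *
for a in [(-60,90,13)]: t=tgt(*a);print(t[0].round(4),delta(*t))
E
```

```text
t: 10.12
tcp_pos: [0.6515, 0.1415, 0.1768]
tool_rot: [0.39, -0.486, 0.611, -0.488]
force: [0.5, 0.2, -1.6]
finger_gap: 0.143
[0.6837 0.2103 0.1429] (array([-7.43,  3.65,  0.83]), array([0.002, 0.003, 0.001]))
```

```bash
python3 -m handwheel '[-3,1,0.3,0,0,0,0.8, -6,2.5,0.7,0.002,0.003,0,0.8, -7.4,3.6,0.8,0.002,0.003,0,0.8, -7.4,3.6,0.8,0.002,0.003,0,0.8, -7.4,3.6,0.8,0.002,0.003,0,0.8, -7.4,3.6,0.8,0.002,0.003,0,0.8]' 70
python3 - <<'E'
from h import *
s=snap('wrist','wrist11.png');snap('scene','scene11.png');snap('side','side11.png')
for a in [(-60,90,13),(-62,60,13)]: t=tgt(*a);print(t[0].round(4),delta(*t))
a=load('scene')['frame'];b=load('side')['frame']
A=cv2.resize(a[180:340,330:530],None,fx=2,fy=2,interpolation=cv2.INTER_CUBIC);B=cv2.resize(b[180:340,150:350],None,fx=2,fy=2,interpolation=cv2.INTER_CUBIC)
cv2.imwrite('pics/c11.png',np.hstack([A,B])[:,:,::-1])
E
```

```text
t: 10.62
tcp_pos: [0.6826, 0.2058, 0.1445]
tool_rot: [0.388, -0.486, 0.613, -0.487]
force: [-0.3, 0.4, -1.1]
finger_gap: 0.151
[0.6837 0.2103 0.1429] (array([-0.48,  0.35, -0.23]), array([-0.004, -0.004,  0.002]))
[0.6817 0.2108 0.1129] (array([-0.48,  3.23, -1.11]), array([-0.004, -0.004,  0.002]))
```

View pics/wrist11.png

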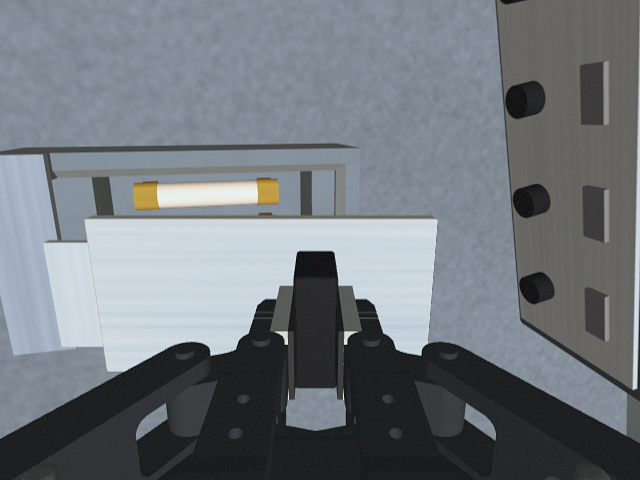

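View pics/c11.png

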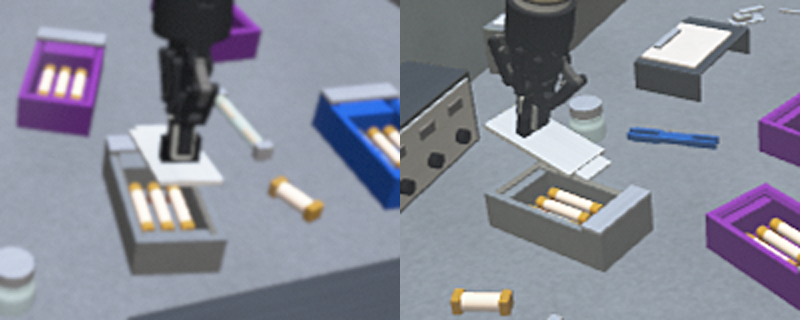

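Run:
```python
from h import *
s=load('wrist')
Rb=Rn.from_euler('z',BY).as_matrix()
f=s['frame'].copy()
for b in [(-70,48,56),(-70,20,56),(-70,-48,56),(-98,48,56),(80,48,48),(72,40,48),(68,36,43),(-70,-48,0)]:
    q=proj(s,np.r_[BO,0]+Rb@np.array(b)/1000); print(b,q.round(1)); cv2.circle(f,tuple(int(round(v)) for v in q),2,(255,0,0),-1)
cv2.imwrite('pics/c11b.png',cv2.resize(f[130:380,0:380],None,fx=2,fy=2)[:,:,::-1])
```

```text
(-70, 48, 56) [ 43.4 153.7]
(-70, 20, 56) [ 54.2 215.7]
(-70, -48, 56) [ 77.2 348. ]
(-98, 48, 56) [-29.9 155. ]
(80, 48, 48) [361.2 146.8]
(72, 40, 48) [346.7 162.2]
(68, 36, 43) [336.9 168.9]
(-70, -48, 0) [104.5 302.3]
```

View pics/c11b.png

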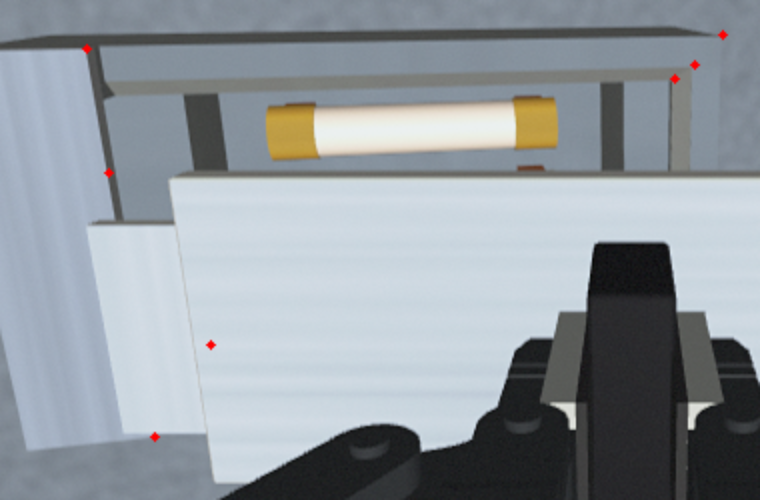

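```bash
python3 - <<'E'
from h import *
p,R,st=pose();print(p,st['qd'].round(3))
def bayof(R,p):
    Rc=np.column_stack([R[:,2],-R[:,0],-R[:,1]]); o=p+R@OC; tip=o-Rc@[.083,0,0]
    Rb=Rn.from_euler('z',BY).as_matrix(); return (Rb.T@(tip-np.r_[BO,0])*1000).round(1), Rn.from_matrix(Rb.T@Rc).as_euler('ZYX',degrees=True).round(2)
print(bayof(R,p))
for a in [(-60,90,13),(-62,60,13),(-62,43,13)]: t=tgt(*a);print(t[0].round(4),delta(*t))
E
cat >> h.py <<'E'
def bayof():
    p,R,st=pose()
    Rc=np.column_stack([R[:,2],-R[:,0],-R[:,1]]); o=p+R@OC; tip=o-Rc@[.083,0,0]
    Rb=Rn.from_euler('z',BY).as_matrix(); print('tip in bay',(Rb.T@(tip-np.r_[BO,0])*1000).round(1),'yaw,-tilt,roll', Rn.from_matrix(Rb.T@Rc).as_euler('ZYX',degrees=True).round(2),'F',st['force'].round(1),'gap',round(st['finger_gap']*85,1),'t',round(st['t'],2))
E
```

```text
[0.68394765 0.20532258 0.14689833] [-0.    -0.01  -0.007 -0.001  0.001  0.001]
(array([-58.4,  -4.5,  93.6]), array([ -0.24, -13.24,  -0.04]))
[0.6837 0.2103 0.1429] (array([-0.48,  0.35, -0.23]), array([-0.004, -0.004,  0.002]))
[0.6817 0.2108 0.1129] (array([-0.48,  3.23, -1.11]), array([-0.004, -0.004,  0.002]))
[0.6817 0.2108 0.0959] (array([-0.48,  4.88, -1.5 ]), array([-0.004, -0.004,  0.002]))
```

```bash
python3 -m handwheel '[-0.3,1,-0.4,0,0,0,0.8, -0.5,2.2,-0.8,-0.004,-0.004,0,0.8, -0.5,3.2,-1.1,-0.004,-0.004,0.002,0.8, -0.5,3.2,-1.1,-0.004,-0.004,0.002,0.8, -0.5,3.2,-1.1,-0.004,-0.004,0.002,0.8, -0.5,3.2,-1.1,-0.004,-0.004,0.002,0.8]' 70
python3 - <<'E'
from h import *
bayof()
for a in [(-62,44,13),(-63,42,13)]: t=tgt(*a);print(t[0].round(4),delta(*t))
E
```

```text
t: 11.27
tcp_pos: [0.682, 0.2122, 0.1127]
tool_rot: [0.388, -0.486, 0.611, -0.489]
force: [0.2, -0.4, 0.1]
finger_gap: 0.149
tip in bay [-62.    1.3  59.8] yaw,-tilt,roll [  0.09 -13.02   0.03] F [ 0.2 -0.4  0.1] gap 12.7 t 11.27
[0.6817 0.2108 0.0969] (array([ 0.15,  1.54, -0.35]), array([-0.   ,  0.001, -0.001]))
[0.6807 0.211  0.0949] (array([ 0.15,  1.71, -0.49]), array([-0.   ,  0.001, -0.001]))
```

```bash
python3 -m handwheel '[0.1,0.8,-0.2,0,0,0,0.8, 0.1,1.6,-0.4,0,0,0,0.8, 0.1,1.6,-0.4,0,0,0,0.8, 0.1,1.6,-0.4,0,0,0,0.8, 0.1,1.6,-0.4,0,0,0,0.8]' 70
python3 - <<'E'
from h import *
bayof();s=snap('wrist','wrist12.png');snap('side','side12.png');bayof()
for a in [(-72,42,13),(-83,42,13)]: t=tgt(*a);print(t[0].round(4),delta(*t))
A=cv2.resize(s['frame'][100:380,0:400],None,fx=1,fy=1);b=load('side')['frame']
B=cv2.resize(b[200:340,160:310],None,fx=2.6,fy=2.6,interpolation=cv2.INTER_CUBIC)[:280]
cv2.imwrite('pics/c12.png',np.hstack([A,B])[:,:,::-1])
E
```

```text
t: 11.68
tcp_pos: [0.6815, 0.2114, 0.0965]
tool_rot: [0.388, -0.486, 0.611, -0.489]
force: [-0.4, -0.0, -1.3]
finger_gap: 0.147
tip in bay [-62.3   0.4  43.5] yaw,-tilt,roll [  0.08 -13.03   0.04] F [-0.4 -0.  -1.3] gap 12.5 t 11.68
tip in bay [-62.    0.6  43.9] yaw,-tilt,roll [  0.08 -13.08   0.06] F [ 0.1 -0.3 -1.5] gap 12.4 t 11.78
[0.672  0.213  0.0949] (array([ 0.06, -0.03, -1.01]), array([-0.001,  0.001, -0.001]))
[0.6612 0.2154 0.0949] (array([ 0.06, -0.28, -2.08]), array([-0.001,  0.001, -0.001]))
```

View pics/c12.png

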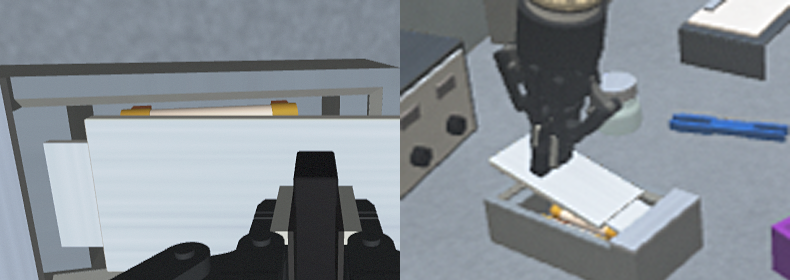

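```bash
python3 -m handwheel '[0.06,0,-0.5,0,0,0,0.8, 0.06,-0.03,-1,0,0,0,0.8, 0.06,-0.1,-1.3,0,0,0,0.8, 0.06,-0.1,-1.3,0,0,0,0.8, 0.06,-0.1,-1.3,0,0,0,0.8]' 70
python3 - <<'E'
from h import *
bayof();s=snap('wrist','wrist13.png');bayof()
for a in [(-83,42,13)]: t=tgt(*a);print(t[0].round(4),delta(*t))
E
```

```text
t: 12.2
tcp_pos: [0.6684, 0.2138, 0.0948]
tool_rot: [0.388, -0.486, 0.611, -0.489]
force: [0.5, -0.7, -0.9]
finger_gap: 0.145
tip in bay [-75.6  -0.1  41.8] yaw,-tilt,roll [  0.11 -13.03   0.04] F [ 0.5 -0.7 -0.9] gap 12.3 t 12.2
tip in bay [-75.2  -0.1  41.9] yaw,-tilt,roll [  0.09 -13.06   0.05] F [-0.8 -0.4 -2. ] gap 12.4 t 12.25
[0.6612 0.2154 0.0949] (array([ 0.  , -0.18, -0.75]), array([-0.001,  0.002, -0.001]))
```

View pics/wrist13.png

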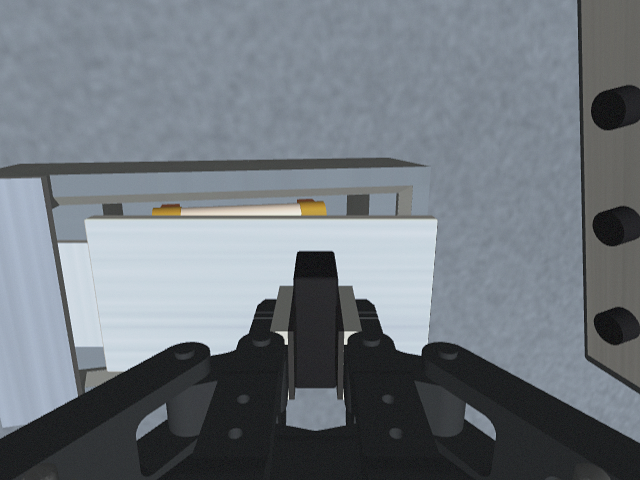

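```bash
python3 -m handwheel '[0,-0.1,-0.4,0,0,0,0.8, 0,-0.18,-0.75,0,0,0,0.8, 0,-0.18,-0.75,0,0,0,0.8, 0,-0.18,-0.75,0,0,0,0.8]' 70
python3 - <<'E'
from h import *
bayof();s=snap('wrist','wrist14.png');
for a in [(-83,41.5,9),(-83,41,5),(-83,40.5,2),(-83,40,0)]: t=tgt(*a);print(t[0].round(4),delta(*t))
E
```

```text
t: 12.58
tcp_pos: [0.6609, 0.2154, 0.0947]
tool_rot: [0.388, -0.486, 0.611, -0.489]
force: [0.2, -0.4, -1.3]
finger_gap: 0.142
tip in bay [-83.3  -0.2  41.7] yaw,-tilt,roll [  0.09 -13.01   0.04] F [ 0.2 -0.4 -1.3] gap 12.1 t 12.58
[0.6646 0.2147 0.0878] (array([-0.  ,  0.77,  0.18]), array([-0.071,  0.002, -0.001]))
[0.6675 0.214  0.0804] (array([-0.  ,  1.55,  0.31]), array([-0.14 ,  0.002, -0.001]))
[0.6694 0.2136 0.0746] (array([-0.  ,  2.16,  0.36]), array([-0.193,  0.002, -0.001]))
[0.6705 0.2133 0.0705] (array([-0.  ,  2.58,  0.38]), array([-0.228,  0.002, -0.001]))
```

View pics/wrist14.png

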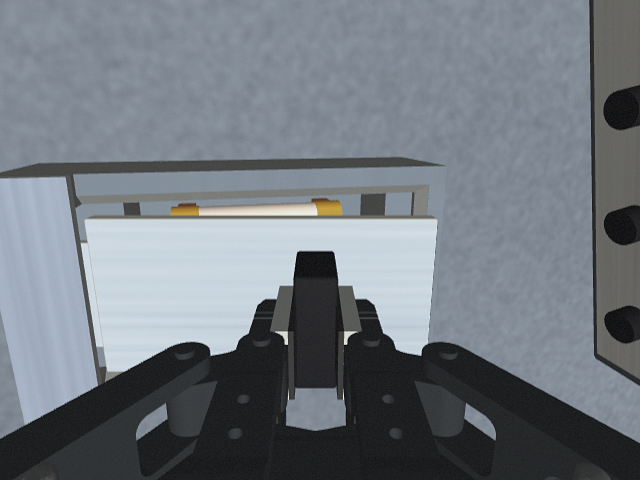

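```bash
python3 -m handwheel '[0,0.4,0.09,-0.035,0,0,0.8, 0,0.77,0.18,-0.071,0.001,0,0.8, 0,1.16,0.25,-0.105,0.002,0,0.8, 0,1.55,0.31,-0.14,0.002,0,0.8, 0,1.55,0.31,-0.14,0.002,0,0.8, 0,1.55,0.31,-0.14,0.002,0,0.8]' 70
python3 - <<'E'
from h import *
bayof()
for a in [(-83,40.5,2),(-83,40,0)]: t=tgt(*a);print(t[0].round(4),delta(*t))
E
```

```text
t: 13.13
tcp_pos: [0.6681, 0.2136, 0.0801]
tool_rot: [0.42, -0.528, 0.577, -0.46]
force: [-0.7, -0.2, -2.1]
finger_gap: 0.145
tip in bay [-82.3  -0.2  40.6] yaw,-tilt,roll [-0.07 -5.07  0.06] F [-0.7 -0.2 -2.1] gap 12.3 t 13.13
[0.6694 0.2136 0.0746] (array([-0.03,  0.56,  0.08]), array([-0.053, -0.001, -0.001]))
[0.6705 0.2133 0.0705] (array([-0.03,  0.98,  0.16]), array([-0.088, -0.001, -0.001]))
```

```bash
python3 -m handwheel '[0,0.28,0.02,-0.027,0,0,0.8, 0,0.56,0.05,-0.053,0,0,0.8, 0,0.8,0.08,-0.075,0,0,0.8, 0,0.98,0.1,-0.09,0,0,0.8, 0,0.98,0.1,-0.09,0,0,0.8, 0,0.98,0.1,-0.09,0,0,0.8]' 70
python3 - <<'E'
from h import *
bayof();s=snap('wrist','wrist15.png');snap('side','side15.png')
b=load('side')['frame'];B=cv2.resize(b[220:330,170:310],None,fx=5,fy=5,interpolation=cv2.INTER_CUBIC);cv2.imwrite('pics/c15.png',B[:,:,::-1])
E
```

```text
t: 13.63
tcp_pos: [0.6697, 0.2136, 0.0712]
tool_rot: [-0.441, 0.553, -0.552, 0.441]
force: [0.5, 0.5, 0.1]
finger_gap: 0.149
tip in bay [-83.9   0.2  40.8] yaw,-tilt,roll [-0.    0.05  0.07] F [0.5 0.5 0.1] gap 12.7 t 13.63
```

View pics/wrist15.png

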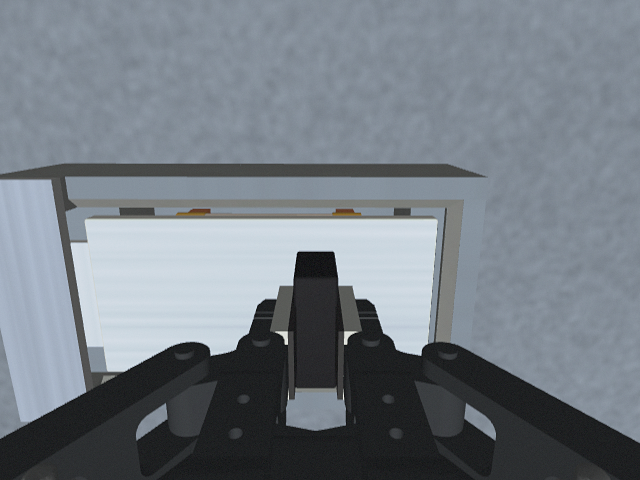

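View pics/c15.png

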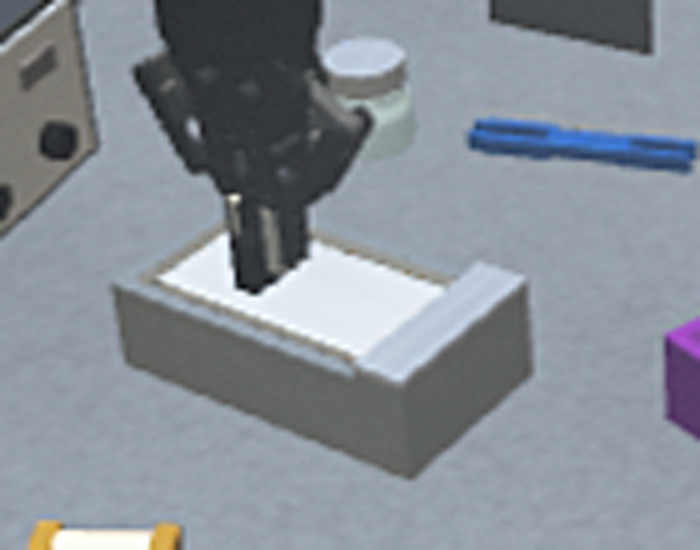

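```bash
python3 -m handwheel '[0,0.1,0.05,0,0,0,0.8, 0,0.15,0.05,0,0,0,0.8, 0,0.15,0.05,0,0,0,0.8]' 70
python3 - <<'E'
from h import *
bayof()
E
```

```text
t: 13.98
tcp_pos: [0.6697, 0.2137, 0.0711]
tool_rot: [-0.441, 0.554, -0.552, 0.441]
force: [-3.3, 0.0, 8.2]
finger_gap: 0.148
tip in bay [-83.9   0.2  40.8] yaw,-tilt,roll [0.   0.11 0.07] F [-3.3  0.   8.2] gap 12.5 t 13.98
```

```bash
python3 -m handwheel '[0,0,0,0,0,0,1.5, 0,0,0,0,0,0,2.5, 0,0,0,0,0,0,4, 0,0,0,0,0,0,4, 0,-1.5,0,0,0,0,4, 0,-5,0,0,0,0,4, 0,-9,0,0,0,0,4, 0,-13,0,0,0,0,4, 3,-17,0,0,0,0,4, 6,-18,0,0,0,0,4]' 40
python3 -m handwheel '[0,0,0,0,0,0,4, 0,0,0,0,0,0,4]'
python3 - <<'E'
from h import *
s=snap('wrist','wrist16.png');snap('side','side16.png');snap('scene','scene16.png')
b=load('side')['frame'];B=cv2.resize(b[220:330,170:310],None,fx=5,fy=5,interpolation=cv2.INTER_CUBIC);cv2.imwrite('pics/c16.png',B[:,:,::-1])
print(manip.sense()['force'],manip.sense()['t'])
E
```

```text
t: 14.82
tcp_pos: [0.6596, 0.157, 0.2559]
tool_rot: [0.439, -0.551, 0.553, -0.445]
force: [1.2, 0.1, 1.4]
finger_gap: 0.465
t: 14.98
tcp_pos: [0.6577, 0.1531, 0.2521]
tool_rot: [-0.439, 0.554, -0.553, 0.441]
force: [0.5, -0.2, 0.2]
finger_gap: 0.464
[-0.95141106 -0.36124971 -0.23580543] 15.1333
```

View pics/wrist16.png

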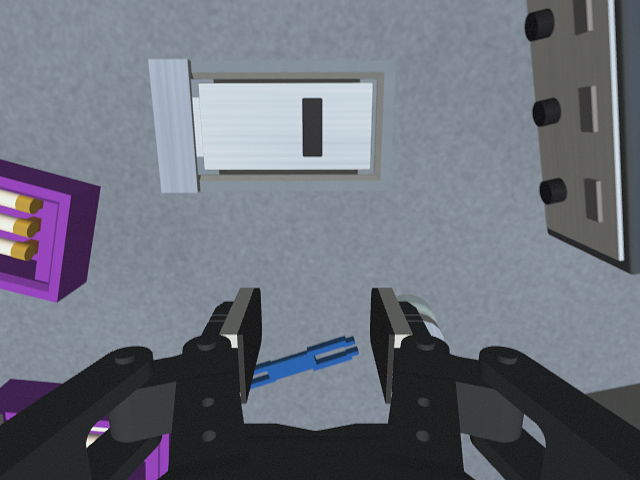

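View pics/c16.png

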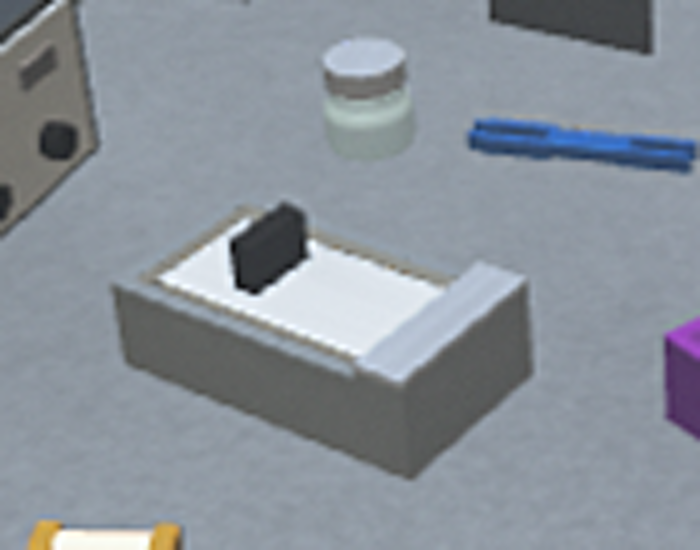

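View pics/scene16.png

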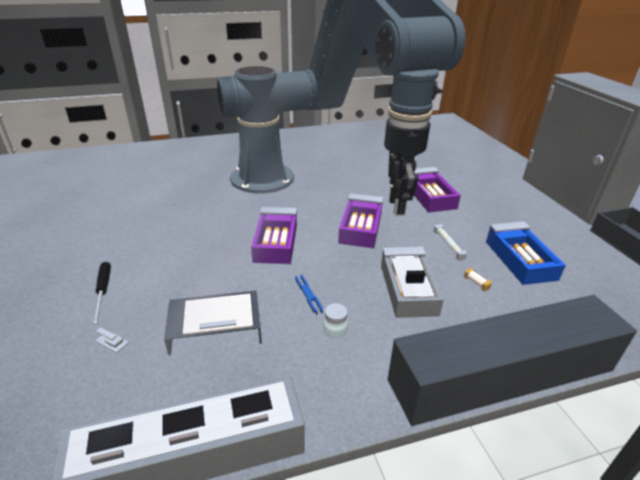

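Run:
```python
from h import *
s=load('wrist');Rb=Rn.from_euler('z',BY).as_matrix()
tb=lambda w:(Rb.T@(w-np.r_[BO,0])*1000).round(1)
for q in [(200,83.5),(372.5,82.5),(205,170),(372,170.5)]: print('plate corner',tb(onz(s,*q,.047)))
for q in [(189,70),(197,180)]: print('lip edge',tb(onz(s,*q,.056)))
print('far flare',tb(onz(s,383,73,.048)),tb(onz(s,380,180,.048)))
# plane fit of plate top from depth
P=[]
for u in range(212,366,4):
    for v in range(90,164,4):
        if 296<u<328: continue
        P.append(tb(dpt(s,u,v)))
P=np.array(P);A=np.c_[P[:,:2],np.ones(len(P))];c=np.linalg.lstsq(A,P[:,2],rcond=None)[0];print('z at centre',c[2].round(1),'slopes deg',np.degrees(c[:2]).round(2))
a=dict(np.load('w7.npz'))['frame']
```

```text
plate corner [-65.  32.  47.]
plate corner [62.8 32.4 47. ]
plate corner [-65.9 -31.7  47. ]
plate corner [ 64.6 -32.5  47. ]
lip edge [-69.9  40.4  56. ]
lip edge [-70.3 -38.3  56. ]
far flare [70.2 38.9 48. ] [ 70.9 -39.8  48. ]
z at centre 49.4 slopes deg [2.8  2.18]
```

Run:
```python
from h import *
s=load('wrist');D=load('side');Rb=Rn.from_euler('z',BY).as_matrix()
tb=lambda w:(Rb.T@(w-np.r_[BO,0])*1000).round(1)
def med(u0,u1,v0,v1): return np.median([tb(dpt(s,u,v)) for u in range(u0,u1) for v in range(v0,v1)],axis=0)
for r in [(205,225,90,110),(205,225,145,165),(345,368,90,110),(345,368,145,165),(240,290,110,140)]: print('plate',med(*r))
print('lip',med(160,185,70,90),med(165,190,170,185)); print('table',med(420,460,80,160),med(230,300,210,240),med(230,300,20,40))
# side view, plate far corners: crop c16/5+(170,220)
for (u,v),w,n in [((158,279),(372.5,82.5),'far +y'),((243,222),(372,170.5),'far -y'),((358,355),(200,83.5),'lip +y (may be hidden)'),((302,210),(322,157),'rib')]:
    print(n,tb(tri([(s,*w),(D,u/5+170,v/5+220)])))
```

```text
plate [-55.2   20.75  46.5 ]
plate [-57.8  -19.8   46.55]
plate [50.9 20.1 46.6]
plate [ 51.8  -20.15  46.5 ]
plate [-18.25   2.5   46.5 ]
lip [-82.7   34.05  55.6 ] [-85.5 -35.9  55.6]
table [128.    5.5  -0.3] [-26.7 -87.   -0.5] [-20.8  77.5  -0.4]
far +y [62.3 32.  47.2]
far -y [ 65.2 -32.9  42.8]
lip +y (may be hidden) [-63.8  32.6  49.2]
rib [ 21.8 -23.6  68.1]
```

Run:
```python
from h import *
print(manip.sign_off(), manip.sense()['t'])
```

```text
the job is handed in; nothing more can be done
the job is handed in; nothing more can be done
```

The cover is seated flush in the grey fuse bay, and I handed the job in at about 15 s of the 56 s. I drew the cover out by its exposed end and let go with its end about 57 mm clear of the riser. I then took it by the rib, hooked the tongue under the lip at 13°, swung it down to about 8 N of contact, released it and backed off.

**Last checks:**
- **Seating:** Wrist depth medians put the plate's top at 46.5–46.6 mm at the centre and all four ends, so it lies level. Its corners, measured in the bay's frame, are within about 2 mm of where they should be.
- **Surroundings:** In the last scene picture nothing else looks moved. The gripper was about 0.2 m above the bay with the measured force near zero.

**Checks that disagreed:**
- A first plane fit to the raw depth gave a slope of 2–3° and a top at 49 mm. I put this down to stray depth readings, because the medians show no slope.
- A coarse two-view check, made by triangulating single corner pixels in the wrist and side pictures, gave 47 and 49 mm at two corners and 43 mm at a third. It also put the rib's top at 68 mm, where the drawing gives 75 mm. I judged this too rough to count against the medians.

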